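Open the child-proof pill bottle in the medicine case

ROBOT

A 7-joint arm with a two-finger parallel gripper is mounted at the origin on a cart in front of the work surface, level with it; the furniture and walls round the work are solid. World frame = base frame: x ahead of the robot, y to its left, z up, the work surface at z = 0. Lengths are in m, angles in rad, forces in N, time in s.
With the tool pointing down it reaches from about 0.35 to 0.9 m from the base axis. Payload 8.1 kg.
Tool frame: the origin (TCP) lies at the centre of the arm's flange, where the gripper is bolted on; the fingertips stand 178 mm ahead of it and the grasp point (between the pads) lies 159 mm ahead of it; z points along the fingers, y is the line along which they close (so a half turn about z gives the same grasp; the last joint's range is limited). The gripper opens to 92 mm and grips with 3 to 60 N. Pads are 19 mm wide; open, the fingers measure 130 mm over their backs; the gripper's body (75 mm by 190 mm) begins 47 mm behind the grasp point.
Start: joints at [-1.43, 0.434, 0.025, 1.573, -0.012, 1.134, -0.075], TCP at [0.151, 0.607, 0.405] pointing down, gripper open.
Joint ranges: [-2.62, 2.62], [-0.44, 2.09], [-1.27, 1.32], [0.08, 2.57], [-1.32, 4.46], [0.12, 2], [-2.74, 2.74]. Speed limits (rad/s): [2.22, 2.22, 3.01, 3.01, 3.14, 3.14, 3.14].

INTERFACE

Orientations are given as a rotation vector (axis times angle).
In Python, from cell import arm gives the robot as it stands. The module is installed in compiled form; this text tells all that it offers.
- The arm moves only by the shell command python3 -m inch 'ROWS' [FORCE]. ROWS is text: rows parted by semicolons, each of 5 numbers parted by spaces: the shift along the tool's x, y, z in m, then the turn about the tool's z in rad, then the finger opening in m, from 0 to 0.0918. In form: x y z roll fingers; .... A call has 1 to 5 rows; each row is the pose to reach, as a shift and turn from the pose commanded when the call began, along the tool's axes at that moment; what a row does not reach only later rows make up. A row lasts 1/10 s, in which the tool goes at most 50 mm and 8.59 degrees, less where a joint would pass 70% of its speed; a pose out of reach is approached as far as the arm can. A call with a gripper value outside its range is refused whole. The fingers move at their own pace and stop on an object; FORCE is the grip in N (left out, the last holds). Time passes only in rows, so rows that repeat a pose let the fingers close. It gives the time, the measured TCP pose, the force, the opening and the grip force at its end, in the units of the state.
- arm.observe(): the state, without advancing time (a new reading comes with each control period).
- arm.get_image(name): name is "scene" or "top"; returns the picture (420x560x3 uint8, red, green, blue); there is no depth.
- arm.get_calibration(name): a dict with "intrinsics" (3x3 intrinsics, pixels), "distortion" ([k1, k2, p1, p2, k3] as OpenCV has them; the pictures are not rectified), "pose" (4x4, takes a point from camera to world coordinates). Camera axes: x right, y up, looking along -z (the intrinsics and any distortion apply to the point x, -y, -z); pixel columns grow to the right and rows downward; lengths in m; the calibration is good to about 2 mm. A picture is of the moment at which its call begins. get_calibration takes no time and is no camera call.
- arm.sign_off(): hands the job in; it is judged then, once.
Trained networks look in the newest picture that a camera, given by its name, has taken for a name from the list of things; names that differ only in an ending like _2 or _b are one class to them, and where a whole thing is asked for, a point or a joint stands for the part that bears it (a point fixed in the world has none). Each returns a list of dicts, best first, with "conf" (0 to 1); they miss things now and then, are a little off and sometimes report something else, mostly with a low value. They report only what shows in the picture. A call takes as long as a camera call.
- arm.look_for(camera, query): "point" ([row, column] in pixels, amid what is visible of it).
- arm.silhouettes(camera, query): "region" (420x560 bool, what is visible of it) and "point" ([row, column] in pixels, amid what is visible of it).
- arm.place_of(camera, query): "point" ([row, column] in pixels: a listed point, or the origin of a listed thing).
The state is a dict: "clock": time; "joints": joint angles; "dq": joint speeds; "joint_efforts": joint torques, N m; "position": TCP position; "ee_rot": TCP orientation; "force": force on the tool from outside, world axes, zero at the start; "ft_torque": the same for the moment, N m; "width": opening from 0.0 (shut) to 1.0 (fully open); "gripper_force": force on a finger pad.
Only numpy, scipy, OpenCV 4.12 (cv2) and the standard library are available. Lean on these libraries where they do the work, as an engineer would, in place of code of your own. Each camera call takes 0.05 s, during which the arm holds its last target. There are 200 camera calls.

TASK

Open the grey medicine case: raise its stiff lid by the pull tab on its front until it stands upright by itself, neither leaning forward nor laid far back, and let it go. Then open the square pill bottle with the wide ribbed child-proof cap: press the cap down, turn it counter-clockwise (seen from above) a quarter turn while it is down, and lift it off straight up. Finish while still holding the cap, level and still, about 6 cm above its place on the bottle, with the gripper; both bottles stay standing in their wells and the lid stays upright.

Things in the scene. Friction and masses are not known exactly. Their poses are not given: they have to be found in the camera images.
- case: Light grey medicine case, does not move. Origin: centre of underside; x from front (pull tab) to back (hinge), y left, z up. Base 180 (x) x 210 (y) mm, rim 62 high; with lid shut 112. Dark insert, top 45 high, with two 57 mm square wells, floor 8 high, centred at x -45, y +48 and -48 mm, for the two bottles (which is where varies). Things up to 84 high in the back half.
- case_lid (a joint): Lid angle, rad: 0 shut, 1.57 straight up, 2.3 laid back at its stop; starts shut or up to 0.2 ajar. The lid is a shell 180 deep, 210 wide, 50 mm high, about 0.16 kg, on a stiff friction hinge (0.32 N m): it stays at any angle where it is left; raising it takes 2 to 3 N at the tab.
- lid_tab (a point): Grip point in the lid's pull tab, a flat tab 34 mm wide (along the hinge), 10 thick, 28 out from the lid's front wall. The point is mid-width, 19 mm out from the wall; shut, it is 199 mm in front of the hinge line and 30 above it, and the wall rises 20 above it. Pinched across its width from above, it turns between the pads as the lid swings, so the gripper may keep pointing down.
- lid_hinge (a point): Middle of the lid's hinge line (along the case's y), 90 mm behind the case's centre and 62.5 mm above the worktop; axes as the case's.
- pill_bottle: White square pill bottle, loose, about 0.25 kg. Foot 54 mm square, shoulder 57.5 mm high, round neck up to 80 mm. Stands in a well whose walls keep it from turning. Origin: centre of underside, z up.
- cap: White ribbed cap of the pill bottle, 47 mm across, 26.5 high. Origin: centre of underside, on the bottle 66 mm above the bottle's origin. Sprung bayonet: press down 5.5 to 7.5 mm (11 to 13 N; stop near 8), keep it down and turn counter-clockwise seen from above by 65 to 105 degrees (aim for 90; stop near 110), then lift. Not pressed, it will not turn; not turned, it will not lift off.
- dropper_bottle: The other bottle, loose, about 0.2 kg: brown glass, black collar, narrow rubber bulb, foot 54 mm square, 96 mm high. Origin: centre of underside, z up. It stays in its well.

How it is judged:
On the way, in this order (a step that is already met when the one before it is completed fails the run):
1. the lid stands upright by itself (80 to 110 degrees), let go (value of joint case_lid between 1.4 and 1.92 rad and contact force between the fingers and case below 0.2 N), for 0.2 s.
2. the cap is pressed down by at least 4 mm, not yet turned (z of cap in the frame of pill_bottle below 0.062 m and angle between the x axis of cap and the x axis of pill_bottle, either way round below 0.35 rad), for 0.05 s.
3. the cap is turned by at least 57 degrees while still on the bottle (z of cap in the frame of pill_bottle below 0.068 m and angle between the x axis of cap and the x axis of pill_bottle, either way round above 1 rad), for 0.05 s.
At the end, for the whole second after the job is handed in: Lid at 80 to 110 degrees. The gripper holds the cap still, within 15 degrees of level, 40 to 100 mm above its seat and within 25 mm of the bottle's axis, touching neither bottle nor case. Both bottles stand on the floors of their wells (within 6 mm and 6 degrees) (value of joint case_lid between 1.4 and 1.92 rad and z of cap in the frame of pill_bottle between 0.106 and 0.166 m and horizontal distance between cap and pill_bottle below 0.025 m and angle between cap's own z axis and vertical below 0.26 rad and contact force between the fingers and cap above 1 N and contact force between cap and pill_bottle below 0.1 N and contact force between cap and case below 0.1 N and contact force between cap and dropper_bottle below 0.1 N and linear speed of cap below 0.02 m/s and z of each of pill_bottle, dropper_bottle in the frame of case below 0.014 m and angle between each of pill_bottle, dropper_bottle's own z axis and vertical below 0.1 rad); the arm keeps its last pose, push and grip.
It also fails if it takes over 58 s, if anything falls off the work surface, if the arm or the gripper's body presses on something with over 40 N, if the wrist force passes 120 N, or if a joint passes its speed limit or range.

## Working session

There is one attempt and no reset: what is moved stays moved. The work goes in short steps, Python scripts to look and compute and a shell command to move; the robot and the scene stay as the last step left them, time stands still between calls to the robot, and variables do not carry over. Pictures are saved under pics/ and viewed, at most 10 in all, crops included, and the job is handed in when it is done.

```bash
mkdir -p pics
cat > h.py <<'E'
import numpy as np,cv2
from cell import arm
from scipy.spatial.transform import Rotation as R
def ray(cam,pt):
    c=arm.get_calibration(cam);K=np.array(c["intrinsics"]);P=np.array(c["pose"])
    u=cv2.undistortPoints(np.array([[[pt[1],pt[0]]]],float),K,np.array(c["distortion"],float))[0,0]
    return P[:3,3],P[:3,:3]@np.array([u[0],-u[1],-1.])
def atz(cam,pt,z):
    o,d=ray(cam,pt);return o+d*(z-o[2])/d[2]
def tri(p1,p2):
    (o,d),(q,e)=ray("scene",p1),ray("top",p2)
    s=np.linalg.lstsq(np.c_[d,-e],q-o,rcond=None)[0]
    a,b=o+d*s[0],q+e*s[1];return (a+b)/2,np.linalg.norm(a-b)
def save(cam,name):
    cv2.imwrite("pics/"+name,arm.get_image(cam)[:,:,::-1])
E
python3 - <<'E'
from h import *
np.set_printoptions(precision=4,suppress=True)
for c in("scene","top"):
    save(c,c+"0.png");print(c,np.array(arm.get_calibration(c)["pose"]))
    for q in("case","lid_tab","lid_hinge","pill_bottle","cap","dropper_bottle"):
        print(q,[(np.round(r["point"],1),round(r["conf"],2)) for r in arm.place_of(c,q)[:2]])
s=arm.observe();print(s)
print(R.from_rotvec(s["ee_rot"]).as_matrix())
E
```

```text
scene [[-0.5398  0.3781 -0.7521 -0.0525]
 [-0.8417 -0.2302  0.4883  0.47  ]
 [ 0.0115  0.8967  0.4425  0.4485]
 [ 0.      0.      0.      1.    ]]
case [(array([212.8, 361.5]), 0.86)]
lid_tab [(array([187.9, 398.9]), 0.97)]
lid_hinge []
pill_bottle [(array([216.2, 393.7]), 0.44)]
cap []
dropper_bottle []
top [[ 0.0086  0.9847 -0.1738  0.4451]
 [-0.9993  0.0019 -0.0383  0.0239]
 [-0.0374  0.174   0.984   0.9273]
 [ 0.      0.      0.      1.    ]]
case [(array([217.9, 365.4]), 0.96), (array([263.4, 358.3]), 0.66)]
lid_tab [(array([265.2, 359.8]), 0.68)]
lid_hinge []
pill_bottle []
cap []
dropper_bottle []
{'clock': 0.7, 'joints': array([-1.4296,  0.4345,  0.025 ,  1.5732, -0.0116,  1.134 , -0.0751]), 'dq': array([ 0.001 , -0.0013,  0.0005, -0.001 ,  0.0028,  0.0003,  0.0013]), 'joint_efforts': array([  0.    , -66.7476,   0.9837, -31.4793,  -0.0608,   0.0324,
         0.    ]), 'position': array([0.1509, 0.6065, 0.4048]), 'ee_rot': array([0.3821, 3.1182, 0.0001]), 'force': array([ 0.2729, -0.1551, -0.6126]), 'ft_torque': array([-0.0359,  0.0447,  0.0276]), 'gripper_force': 0.0, 'width': 1.000939624866841}
[[-0.9704  0.2415  0.    ]
 [ 0.2415  0.9704  0.    ]
 [-0.      0.0001 -1.    ]]
```

View pics/scene0.png

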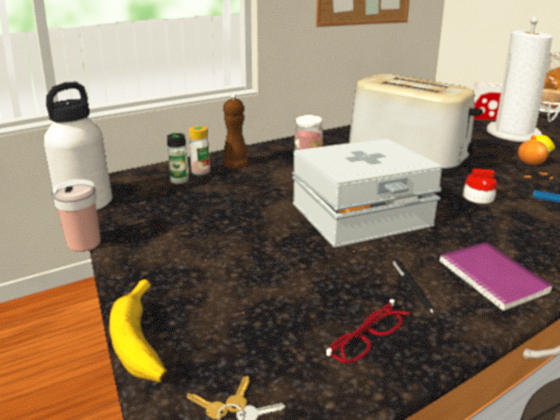

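View pics/top0.png

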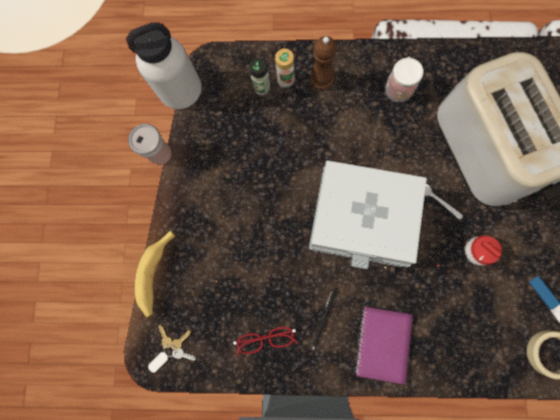

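Run:
```python
from h import *
np.set_printoptions(precision=4,suppress=True)
print("tab",tri((187.9,398.9),(265.2,359.8)))
print("case",tri((212.8,361.5),(217.9,365.4)), atz("top",(217.9,365.4),0))
for c in("scene","top"):
    arm.get_image(c)
    for q in("case_lid","lid_tab"):
        for r in arm.silhouettes(c,q)[:1]:
            m=r["region"].astype(np.uint8)
            k=max(cv2.findContours(m,0,1)[0],key=cv2.contourArea)
            b=cv2.approxPolyDP(k,4,True)[:,0,::-1]
            print(c,q,r["conf"],m.sum(),b.tolist())
            if c=="top":print([atz(c,p,.11)[:2].round(4).tolist() for p in b])
```

```text
tab (array([ 0.4837, -0.1014,  0.1032]), np.float64(0.0009894274354801432))
case (array([ 0.6011, -0.1322, -0.0041]), np.float64(0.004888407746662221)) [ 0.5988 -0.1333  0.    ]
scene case_lid 0.87 7491 [[167, 441], [139, 384], [150, 296], [173, 294], [207, 331], [209, 341], [191, 438]]
scene lid_tab 0.59 7406 [[190, 439], [166, 439], [139, 388], [152, 295], [173, 294], [209, 335]]
top case_lid 0.66 9360 [[161, 328], [245, 311], [254, 351], [264, 353], [268, 364], [257, 370], [262, 413], [180, 424]]
[[0.7035, -0.0387], [0.5237, -0.0019], [0.5057, -0.0834], [0.4854, -0.087], [0.4775, -0.1091], [0.4998, -0.1218], [0.4902, -0.208], [0.6614, -0.239]]
top lid_tab 0.59 9451 [[161, 328], [245, 310], [254, 350], [265, 353], [267, 361], [257, 371], [265, 403], [262, 414], [178, 424]]
[[0.7035, -0.0387], [0.5237, 0.0002], [0.5057, -0.0814], [0.4834, -0.087], [0.4795, -0.1031], [0.4998, -0.1238], [0.4841, -0.1877], [0.4902, -0.21], [0.6658, -0.2392]]
```

The scene view shows the grey case with its lid slightly ajar (tab at about 188,399). In the top view the case is centred near (215,368) with the tab at (262,360). The networks' points match both pictures. Moving above the tab.

```bash
python3 -m inch '-.028 -.035 0 0 .0918; -.057 -.07 0 0 .0918; -.085 -.105 0 0 .0918; -.114 -.14 0 0 .0918; -.142 -.175 0 0 .0918'; python3 -m inch '-.028 -.035 0 0 .0918; -.057 -.07 0 0 .0918; -.085 -.105 0 0 .0918; -.114 -.14 0 0 .0918; -.142 -.175 0 0 .0918'; python3 -m inch '-.028 -.035 0 0 .0918; -.057 -.07 0 0 .0918; -.085 -.105 0 0 .0918; -.114 -.14 0 0 .0918; -.142 -.175 0 0 .0918'; python3 -m inch '-.028 -.035 0 0 .0918; -.057 -.07 0 0 .0918; -.068 -.082 .02 0 .0918;  -.068 -.082 .04 -.059 .0918; -.068 -.082 .04 -.059 .0918'
cat >> h.py <<'E'
np.set_printoptions(precision=4,suppress=True)
def rel(target,yaw):
    "tool-frame shift to put TCP at target; roll so that tool y = case y at yaw"
    s=arm.observe();M=R.from_rotvec(s["ee_rot"]).as_matrix();p=np.array(s["position"])
    ang=np.arctan2(-M[0,1],M[1,1])
    print("t",s["clock"],"tcp",p,"yaw",ang,"F",s["force"],"w",s["width"],"g",s["gripper_force"]);print("shift",M.T@(np.array(target)-p),"roll",-(yaw-ang))
E
python3 - <<'E'
from h import *
P=[]
for c in("scene","top"):
    arm.get_image(c);save(c,c+"1.png")
    r=arm.place_of(c,"lid_tab")[:1];print(c,r);P.append(r[0]["point"] if r else None)
if None not in [x if x is None else 1 for x in P]:print(tri(*P))
rel([.4837,-.1014,.1032+.164],-.185)
E
```

```text
clock: 1.5
position: [0.2471, 0.4006, 0.4048]
ee_rot: [0.382, 3.118, 0.001]
force: [1.1, 0.1, -0.4]
width: 0.999
gripper_force: 0.0
clock: 2.0
position: [0.3424, 0.1965, 0.4051]
ee_rot: [0.382, 3.118, 0.002]
force: [1.5, 0.5, 0.4]
width: 1.0
gripper_force: 0.0
clock: 2.5
position: [0.438, -0.0077, 0.4051]
ee_rot: [0.382, 3.117, 0.001]
force: [0.3, 0.6, 0.4]
width: 1.0
gripper_force: 0.0
clock: 3.0
position: [0.483, -0.1021, 0.3628]
ee_rot: [-0.29, -3.124, 0.001]
force: [-1.3, 0.0, 0.4]
width: 1.0
gripper_force: 0.0
scene [{'point': [187.2, 397.6], 'conf': 0.85}]
top [{'point': [263.3, 357.9], 'conf': 0.58}]
(array([ 0.4864, -0.0986,  0.1042]), np.float64(0.0021909438014256198))
t 3.3 tcp [ 0.484  -0.1014  0.3657] yaw -0.18457155284619084 F [ 0.7135 -0.1997  0.0546] w 1.0001544145164196 g 0.0
shift [ 0.0004 -0.0001  0.0985] roll 0.0004284471538091583
```

```bash
python3 -m inch '0 0 .03 0 .0918; 0 0 .06 0 .0918; 0 0 .08 0 .0918; 0 0 .097 0 .0918; 0 0 .097 0 .0918'; python3 -m inch '0 0 0 0 .025; 0 0 0 0 .025; 0 0 0 0 .025; 0 0 0 0 .025; 0 0 0 0 .025' 20
python3 - <<'E'
from h import *
save("scene","scene2.png")
rel([.4837,-.1014,.1032+.164],-.185)
# lid arc, in tool axes (x=-case x, z down)
r=.2012;a0=np.arctan2(30,199)+.055
for d in np.arange(.1,1.65,.1):
    print(round(d,2),np.round([-(-r*np.cos(a0+d)+r*np.cos(a0)),-(r*np.sin(a0+d)-r*np.sin(a0))],3))
E
```

```text
clock: 3.8
position: [0.4832, -0.1012, 0.2666]
ee_rot: [-0.289, -3.126, -0.0]
force: [0.6, -0.2, 0.6]
width: 1.001
gripper_force: 0.0
clock: 4.3
position: [0.4838, -0.1018, 0.2681]
ee_rot: [0.29, 3.127, 0.0]
force: [0.4, 0.1, 0.5]
width: 0.611
gripper_force: 0.0
t 4.35 tcp [ 0.4838 -0.1018  0.268 ] yaw -0.184851699457522 F [-0.61   -0.2405  0.0566] w 0.5675409357581827 g 0.0
shift [0.0002 0.0004 0.0008] roll 0.00014830054247799707
0.1 [-0.005 -0.019]
0.2 [-0.012 -0.038]
0.3 [-0.021 -0.056]
0.4 [-0.031 -0.073]
0.5 [-0.044 -0.089]
0.6 [-0.057 -0.104]
0.7 [-0.073 -0.117]
0.8 [-0.089 -0.129]
0.9 [-0.107 -0.139]
1.0 [-0.125 -0.147]
1.1 [-0.144 -0.153]
1.2 [-0.164 -0.158]
1.3 [-0.184 -0.16 ]
1.4 [-0.204 -0.16 ]
1.5 [-0.224 -0.159]
1.6 [-0.244 -0.155]
```

View pics/scene2.png

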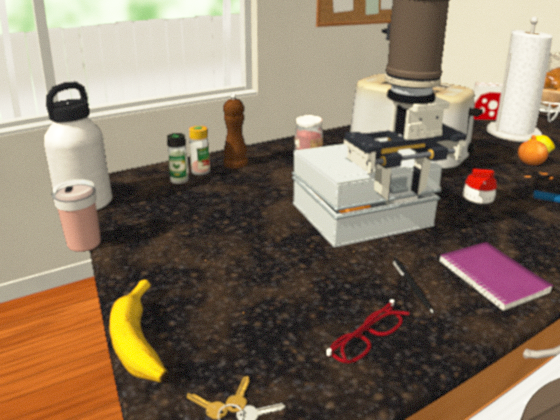

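The picture shows the fingers straddling the tab (around 395,175) and still closing. I'll finish closing and check the grip.

```bash
python3 -m inch '0 0 0 0 .025; 0 0 0 0 .025; 0 0 0 0 .025; 0 0 0 0 .025; 0 0 0 0 .025' 20;python3 -m inch '0 0 0 0 .025; 0 0 0 0 .025;-.002 0 -.007 0 .025; -.005 0 -.019 0 .025; -.005 0 -.019 0 .025'
```

```text
clock: 4.85
position: [0.4842, -0.0994, 0.2677]
ee_rot: [-0.286, -3.128, -0.005]
force: [2.3, 10.9, 0.5]
width: 0.366
gripper_force: 20.0
clock: 5.35
position: [0.4891, -0.1003, 0.2873]
ee_rot: [-0.286, -3.128, -0.005]
force: [-0.1, 10.7, 0.4]
width: 0.365
gripper_force: 20.0
```

```bash
python3 -m inch '-.007 .002 -.019 0 .025; -.016 .003 -.037 0 .025; -.026 .003 -.054 0 .025; -.039 .003 -.07 0 .025; -.052 .003 -.085 0 .025'
python3 - <<'E'
from h import *
save("scene","scene3.png")
rel([.4837,-.1014,.1032+.164],-.185)
E
```

```text
clock: 5.85
position: [0.5396, -0.1089, 0.3717]
ee_rot: [-0.289, -3.125, -0.001]
force: [2.0, 1.1, -6.0]
width: 0.364
gripper_force: 20.0
t 5.9 tcp [ 0.5418 -0.1093  0.3741] yaw -0.18431422640236816 F [-9.91    3.6982 15.0047] w 0.3664417417983678 g 20.006682872772217
shift [ 0.0586 -0.0029  0.1069] roll 0.0006857735976318335
```

View pics/scene3.png

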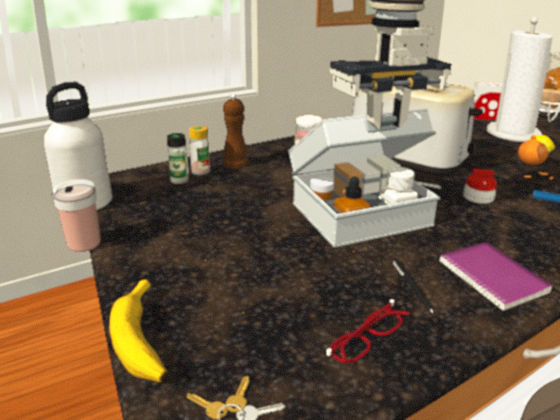

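The lid is rising with the tab held (about 395,125). The dropper is in the left well (350,195) and the white cap in the right one (400,182). Continuing along the arc.

```bash
python3 -m inch '-.016 0 -.013 0 .025; -.032 0 -.025 0 .025; -.05 0 -.035 0 .025; -.068 0 -.043 0 .025; -.087 0 -.049 0 .025';python3 -m inch '-.02 0 -.005 0 .025; -.04 0 -.007 0 .025; -.06 0 -.007 0 .025; -.08 0 -.006 0 .025; -.080 0 -.006 0 .025'
python3 - <<'E'
from h import *
save("scene","scene4.png")
rel([.4837,-.1014,.1032+.164],-.185)
E
```

```text
clock: 6.4
position: [0.6258, -0.1249, 0.4215]
ee_rot: [-0.289, -3.127, -0.002]
force: [-4.0, 3.2, 6.2]
width: 0.367
gripper_force: 20.0
clock: 6.9
position: [0.7068, -0.1397, 0.4272]
ee_rot: [0.288, 3.125, -0.0]
force: [3.3, 2.6, 6.3]
width: 0.371
gripper_force: 20.0
t 6.95 tcp [ 0.7061 -0.1396  0.4272] yaw -0.18380091958826666 F [3.0503 1.5523 4.0011] w 0.36422318741801923 g 20.00069797039032
shift [ 0.2262 -0.0032  0.1593] roll 0.0011990804117333331
```

View pics/scene4.png

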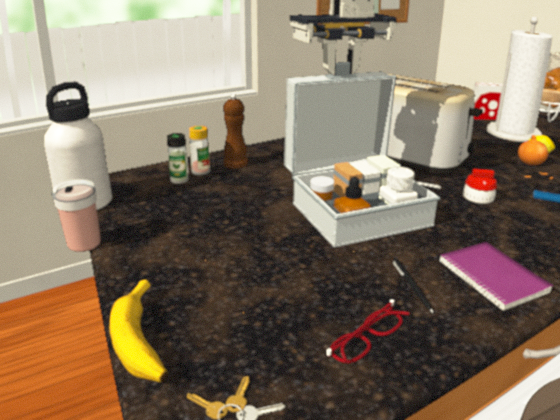

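The lid is at about 1.57 rad, standing upright with the tab held at (345,70). I'll push it slightly further, release it and rise clear.

```bash
python3 -m inch '-.012 0 .002 0 .025; -.012 0 .002 0 .025; -.012 0 .002 0 .0918; -.012 0 .002 0 .0918; -.012 0 .002 0 .0918'; python3 -m inch '0 0 0 0 .0918;0 0 0 0 .0918;0 0 0 0 .0918;0 0 -.015 0 .0918;0 0 -.045 0 .0918'
python3 - <<'E'
from h import *
P={}
for c in("scene","top"):
    arm.get_image(c)
    for q in("cap","pill_bottle","dropper_bottle","lid_tab","lid_hinge","case"):
        r=arm.place_of(c,q)[:1];print(c,q,r)
        if r:P[c,q]=r[0]["point"]
for q in("cap","pill_bottle","dropper_bottle","lid_tab","lid_hinge","case"):
    if ("scene",q) in P and ("top",q) in P: print(q,tri(P["scene",q],P["top",q]))
rel([.7,-.14,.5],-.185)
save("top","top5.png")
E
```

```text
clock: 7.45
position: [0.716, -0.1423, 0.4243]
ee_rot: [-0.29, -3.127, 0.0]
force: [0.0, 0.6, 0.6]
width: 0.578
gripper_force: 0.0
clock: 7.95
position: [0.7159, -0.1418, 0.4687]
ee_rot: [-0.29, -3.124, -0.001]
force: [1.2, -0.6, -0.7]
width: 0.986
gripper_force: 0.0
scene cap [{'point': [185.2, 400.3], 'conf': 0.84}]
scene pill_bottle [{'point': [215.5, 394.1], 'conf': 0.79}]
scene dropper_bottle []
scene lid_tab [{'point': [65.2, 339.8], 'conf': 0.74}]
scene lid_hinge [{'point': [165.9, 340.2], 'conf': 0.81}]
scene case [{'point': [212.2, 363.6], 'conf': 0.73}]
top cap []
top pill_bottle []
top dropper_bottle [{'point': [234.2, 336.5], 'conf': 0.92}]
top lid_tab [{'point': [131.1, 393.4], 'conf': 0.82}]
top lid_hinge []
top case [{'point': [219.8, 362.8], 'conf': 0.71}]
lid_tab (array([ 0.7087, -0.1411,  0.2644]), np.float64(0.0004436749385450661))
case (array([ 0.5937, -0.127 ,  0.0021]), np.float64(0.0006363007259712805))
t 8.65 tcp [ 0.7162 -0.1422  0.4695] yaw -0.1849125452680587 F [-0.6264 -0.1512  0.4918] w 0.9997636150625188 g 0.0
shift [ 0.0164 -0.0008 -0.0305] roll 8.745473194129993e-05
```

View pics/top5.png

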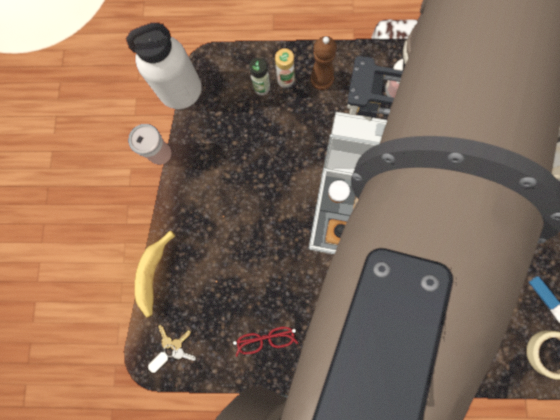

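The arm hides the right half of the case in this view. The raised lid and hinge edge at (360,125) stand clear of the gripper. I'll rise and swing left for a clear view.

```bash
python3 -m inch '0 0 -.04 0 .0918;.03 .03 -.04 0 .0918;.06 .065 -.04 0 .0918;.09 .1 -.04 0 .0918;.12 .135 -.04 0 .0918'; python3 -m inch '.02 .04 0 0 .0918;.04 .08 0 0 .0918;.06 .12 0 0 .0918;.08 .16 0 0 .0918;.08 .16 0 0 .0918'
python3 - <<'E'
from h import *
P={}
for c in("scene","top"):
    arm.get_image(c)
    for q in("cap","pill_bottle","dropper_bottle","lid_tab","lid_hinge","case"):
        r=arm.place_of(c,q)[:1];print(c,q,r)
        if r:P[c,q]=r[0]["point"]
for q in("cap","pill_bottle","dropper_bottle","lid_tab","lid_hinge","case"):
    if ("scene",q) in P and ("top",q) in P: print(q,tri(P["scene",q],P["top",q]))
print(atz("scene",P["scene","cap"],.074),atz("top",P.get(("top","cap"),(0,0)),.074))
rel([.537,-.161,.3],-.185)
save("top","top6.png")
E
```

```text
clock: 9.2
position: [0.622, 0.0138, 0.5097]
ee_rot: [0.29, 3.128, 0.0]
force: [-0.1, 1.0, 0.4]
width: 0.999
gripper_force: 0.0
clock: 9.7
position: [0.5717, 0.1923, 0.5092]
ee_rot: [-0.273, -3.127, -0.005]
force: [-0.1, -0.5, -0.1]
width: 1.0
gripper_force: 0.0
scene cap [{'point': [179.3, 403.6], 'conf': 0.7}]
scene pill_bottle [{'point': [213.9, 395.0], 'conf': 0.91}]
scene dropper_bottle [{'point': [185.8, 401.2], 'conf': 0.61}]
scene lid_tab [{'point': [69.2, 337.1], 'conf': 0.87}]
scene lid_hinge [{'point': [167.1, 338.6], 'conf': 0.83}]
scene case [{'point': [212.8, 361.4], 'conf': 0.57}]
top cap [{'point': [237.8, 388.3], 'conf': 0.64}]
top pill_bottle [{'point': [242.1, 379.3], 'conf': 0.76}]
top dropper_bottle [{'point': [232.3, 336.3], 'conf': 0.95}]
top lid_tab [{'point': [127.2, 393.3], 'conf': 0.91}]
top lid_hinge [{'point': [174.5, 372.9], 'conf': 0.59}]
top case [{'point': [218.7, 361.7], 'conf': 0.76}]
cap (array([ 0.5409, -0.168 ,  0.0826]), np.float64(0.004466203612958846))
pill_bottle (array([ 0.5411, -0.1608,  0.0125]), np.float64(0.0016270063309719025))
dropper_bottle (array([ 0.5197, -0.0827,  0.1043]), np.float64(0.08393564736378654))
lid_tab (array([ 0.7199, -0.1437,  0.2545]), np.float64(0.00026566965949457533))
lid_hinge (array([ 0.6895, -0.1403,  0.0599]), np.float64(0.006086721518974892))
case (array([ 0.5968, -0.1246,  0.    ]), np.float64(8.335684387978432e-05))
[ 0.5535 -0.1849  0.074 ] [ 0.5434 -0.1683  0.074 ]
t 10.4 tcp [0.5739 0.1843 0.5097] yaw -0.18521418711321538 F [-0.592  -0.6235 -1.1454] w 1.0021571517041354 g 0.0
shift [-0.0273 -0.3462  0.2097] roll -0.00021418711321538608
```

View pics/top6.png

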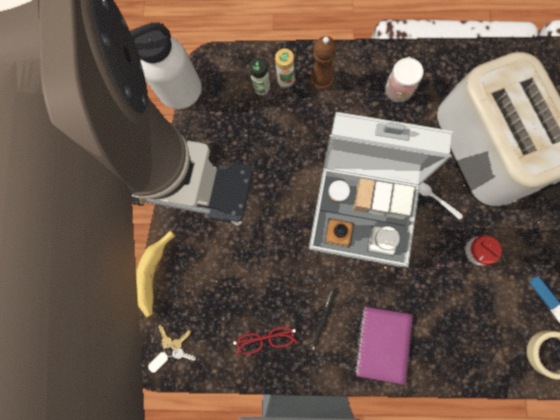

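The top view shows the cap at (237,387) and the dropper at (231,340), both in their wells. The lid is upright along the back edge (125,390). Refining the cap from its silhouettes in both views.

Run:
```python
from h import *
arm.get_image("top");arm.get_image("scene")
C={}
for c in("top","scene"):
  for q in("cap","pill_bottle","case"):
    for r in arm.silhouettes(c,q)[:1]:
        m=r["region"].astype(np.uint8);k=max(cv2.findContours(m,0,1)[0],key=cv2.contourArea)
        (x,y),rad=cv2.minEnclosingCircle(k);n,w=cv2.findNonZero(m).reshape(-1,2).mean(0),m.sum()
        b=cv2.boundingRect(k);print(c,q,r["conf"],"circ",y,x,rad,"mean",n[::-1],w,b)
        C[c,q]=(n[1],n[0])
        if c=="top" and q=="case":
            k=k[:,0].astype(int);print(cv2.approxPolyDP(k.astype(np.int32)[:,None],4,True)[:,0,::-1].tolist())
if ("scene","cap") in C: print("cap mid",tri(C["scene","cap"],C["top","cap"]))
print("top at .095",atz("top",C["top","cap"],.095))
img=arm.get_image("top");cv2.imwrite("pics/crop7.png",cv2.resize(img[140:280,290:470,::-1],None,fx=4,fy=4,interpolation=cv2.INTER_CUBIC))
```

```text
top cap 0.59 circ 238.0 386.34783935546875 12.032258987426758 mean [238.0807 386.435 ] 446 (375, 227, 24, 23)
top pill_bottle 0.63 circ 240.67178344726562 382.2558898925781 16.5103702545166 mean [243.3843 377.4431] 255 (368, 226, 28, 29)
top case 0.9 circ 190.0 380.5 91.2922134399414 mean [181.833  375.5221] 13550 (309, 113, 143, 154)
[[113, 337], [246, 309], [266, 406], [184, 419], [156, 450], [132, 451]]
scene cap 0.67 circ 178.85617065429688 399.5684814453125 13.234091758728027 mean [178.2602 399.4756] 492 (387, 167, 25, 23)
scene pill_bottle 0.86 circ 193.5089874267578 397.5808410644531 18.747167587280273 mean [194.7134 395.8211] 492 (379, 185, 38, 19)
scene case 0.65 circ 151.5 359.5 103.2401123046875 mean [154.5201 346.4963] 16934 (285, 61, 154, 184)
cap mid (array([ 0.5417, -0.1615,  0.0857]), np.float64(0.0007590957646985861))
top at .095 [ 0.5404 -0.1597  0.095 ]
```

View pics/crop7.png

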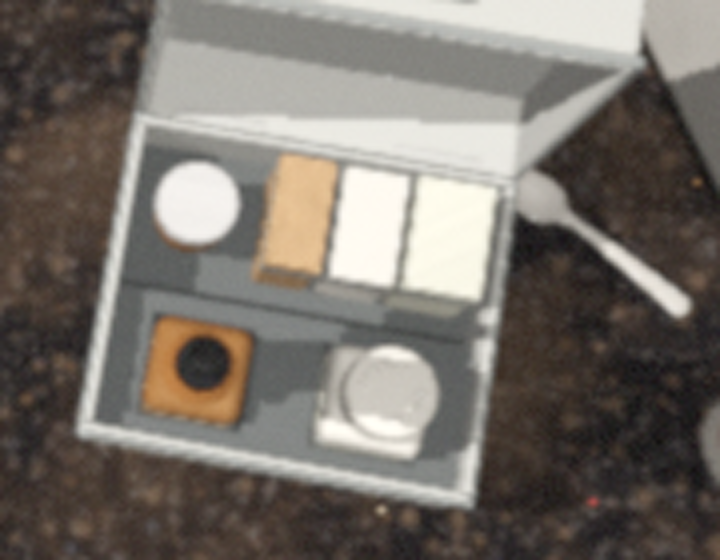

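The crop shows the cap circle at crop (391,388), i.e. pixel (237,387.5), agreeing with the silhouette. The cap is at about (0.541,-0.161). The boxes behind are about 48 mm from its axis, so I'll grasp with the fingers diagonal, turning from -45° to +45°.

```bash
python3 -m inch '-.004 -.043 0 .1 .0918;-.008 -.086 0 .2 .0918;-.012 -.13 0 .3 .0918;-.016 -.173 0 .4 .0918;-.016 -.173 0 .4 .0918'
python3 - <<'E'
from h import *
rel([.541,-.161,.33],-.965);print(arm.observe()["joints"])
E
```

```text
clock: 11.4
position: [0.5567, 0.0043, 0.5107]
ee_rot: [0.925, 3.0, -0.003]
force: [-0.4, -0.5, 0.1]
width: 1.001
gripper_force: 0.0
t 11.4 tcp [0.5567 0.0043 0.5107] yaw -0.5978558188678796 F [-0.3542 -0.5087  0.082 ] w 1.0005507432785932 g 0.0
shift [-0.0796 -0.1453  0.181 ] roll 0.36714418113212033
[-0.6094  0.275   0.6689  1.6131 -0.1729  1.313   1.0582]
```

```bash
python3 -m inch '-.02 -.036 .03 .1 .0918;-.04 -.073 .06 .2 .0918;-.06 -.109 .09 .3 .066;-.08 -.145 .12 .367 .066;-.08 -.145 .15 .367 .066';python3 -m inch '0 0 .01 0 .066;0 0 .02 0 .066;0 0 .03 0 .066;0 0 .03 0 .066'
python3 - <<'E'
from h import *
P={}
for c in("scene","top"):
    arm.get_image(c)
    for r in arm.place_of(c,"cap")[:1]:P[c]=r["point"];print(c,r)
rel([.541,-.161,.2545],-.965);print(arm.observe()["joints"])
img=arm.get_image("scene");cv2.imwrite("pics/crop8.png",cv2.resize(img[80:250,270:470,::-1],None,fx=3.5,fy=3.5,interpolation=cv2.INTER_CUBIC))
E
```

```text
clock: 11.9
position: [0.5433, -0.159, 0.3596]
ee_rot: [1.45, 2.783, -0.003]
force: [0.5, 0.1, -0.0]
width: 0.786
gripper_force: 0.0
clock: 12.3
position: [0.5448, -0.1523, 0.3293]
ee_rot: [-1.436, -2.794, -0.001]
force: [-0.1, -0.5, 1.0]
width: 0.721
gripper_force: 0.0
top {'point': [239.3, 384.3], 'conf': 0.53}
t 12.5 tcp [ 0.5448 -0.1533  0.3306] yaw -0.9509975542279692 F [0.5684 1.2214 0.4202] w 0.7176675018567914 g 0.0
shift [-0.004  -0.0077  0.0761] roll 0.014002445772030803
[-0.3144  0.4762  0.7006  1.8523 -0.3734  0.9465  1.1732]
```

View pics/crop8.png

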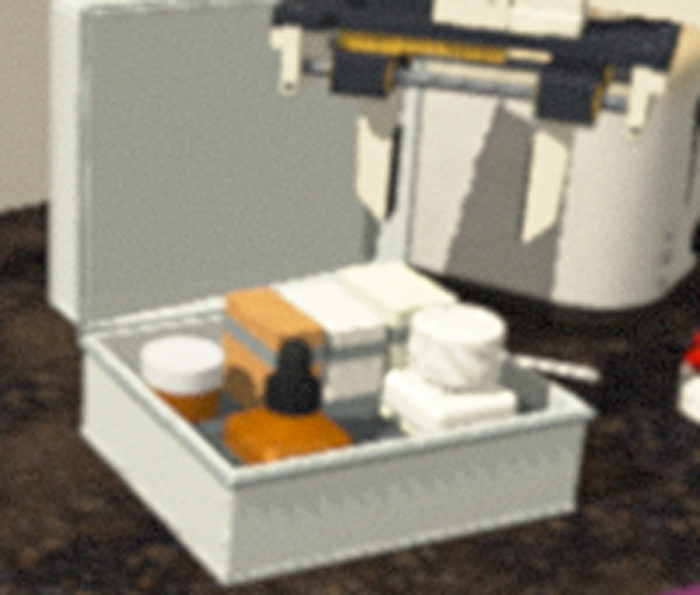

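The crop shows the open fingers above and around the cap's position (cap at crop 455,345, well clear of the lid). Correcting, descending and gripping.

```bash
python3 -m inch '-.004 -.0077 .02 .014 .066;-.004 -.0077 .04 .014 .066;-.004 -.0077 .06 .014 .066;-.004 -.0077 .073 .014 .066;-.004 -.0077 .076 .014 .066'; python3 -m inch '0 0 0 0 .04;0 0 0 0 .04;0 0 0 0 .04;0 0 0 0 .04;0 0 0 0 .04' 15
python3 - <<'E'
from h import *
rel([.541,-.161,.2545],-.965)
E
```

```text
clock: 13.05
position: [0.5403, -0.161, 0.2528]
ee_rot: [-1.458, -2.781, 0.001]
force: [-0.0, 0.1, 0.4]
width: 0.719
gripper_force: 0.0
clock: 13.55
position: [0.5412, -0.1611, 0.2545]
ee_rot: [1.457, 2.781, 0.002]
force: [3.0, 1.0, 4.0]
width: 0.511
gripper_force: 15.0
t 13.55 tcp [ 0.5412 -0.1611  0.2545] yaw -0.9654395764309464 F [3.0165 0.9886 3.9672] w 0.5113104576497701 g 15.00238812994212
shift [ 0.0002 -0.0001 -0.    ] roll -0.00043957643094638676
```

```bash
python3 -m inch '0 0 0 0 .03;0 0 0 0 .03;0 0 .003 0 .03;0 0 .006 0 .03;0 0 .006 0 .03' 55
python3 - <<'E'
from h import *
rel([.541,-.161,.2475],-.965)
E
```

```text
clock: 14.05
position: [0.5412, -0.1613, 0.2483]
ee_rot: [1.458, 2.781, 0.001]
force: [2.5, 3.1, 11.4]
width: 0.503
gripper_force: 55.0
t 14.05 tcp [ 0.5412 -0.1613  0.2483] yaw -0.9656222348622808 F [ 2.4954  3.0641 11.3739] w 0.5030744171911601 g 55.00577635830268
shift [ 0.0004 -0.      0.0008] roll -0.0006222348622808571
```

```bash
python3 -m inch '0 0 .0007 0 .03;0 0 .0007 -.13 .03;0 0 .0007 -.26 .03;0 0 .0007 -.39 .03;0 0 .0007 -.52 .03'
python3 - <<'E'
from h import *
s=arm.observe();print(s["ft_torque"],s["joints"])
rel([.541,-.161,.2475],.605)
E
```

```text
clock: 14.55
position: [0.5416, -0.1613, 0.2482]
ee_rot: [0.686, 3.062, 0.001]
force: [3.9, 2.8, 10.8]
width: 0.505
gripper_force: 55.0
[ 0.6551 -0.614  -0.1044] [-0.1406  0.5493  0.4755  1.9191 -0.358   0.7532  1.6691]
t 14.55 tcp [ 0.5416 -0.1613  0.2482] yaw -0.44050368854226263 F [ 3.8884  2.7769 10.7899] w 0.5052385275157816 g 55.00445120036602
shift [0.0007 0.     0.0007] roll -1.0455036885422626
```

```bash
python3 -m inch '0 0 .0005 -.12 .03;0 0 .0005 -.24 .03;0 0 .0005 -.36 .03;0 0 .0005 -.48 .03;0 0 .0005 -.55 .03'
python3 - <<'E'
from h import *
s=arm.observe();print(s["ft_torque"],s["joints"])
rel([.541,-.161,.2475],.605)
E
```

```text
clock: 15.05
position: [0.5418, -0.1603, 0.2477]
ee_rot: [-0.172, 3.133, 0.002]
force: [3.1, 7.2, 13.0]
width: 0.509
gripper_force: 55.0
[ 1.509  -0.7354 -0.1666] [-0.0339  0.5285  0.3185  1.9105 -0.2406  0.7363  2.1034]
t 15.05 tcp [ 0.5418 -0.1603  0.2477] yaw 0.10972923232747807 F [ 3.0981  7.1656 12.9861] w 0.5087614746463408 g 55.014734209980816
shift [ 0.0008 -0.0006  0.0002] roll -0.4952707676725219
```

Joint 7 reads 2.10 and gains about 0.8 per rad of roll, so the remaining 0.45 leaves it within range.

```bash
python3 -m inch '0 0 0 -.12 .03;0 0 0 -.24 .03;0 0 0 -.36 .03;0 0 0 -.46 .03;0 0 0 -.46 .03'
python3 - <<'E'
from h import *
s=arm.observe();print(s["ft_torque"],s["joints"])
rel([.541,-.161,.2475],.605)
P=[arm.place_of("scene","cap")[:1]] if 0 else 0
E
```

```text
clock: 15.55
position: [0.5415, -0.1595, 0.2476]
ee_rot: [-0.882, 3.012, 0.002]
force: [1.5, 8.3, 12.6]
width: 0.509
gripper_force: 55.0
[ 1.9817 -0.332  -0.0395] [ 0.0568  0.5185  0.1892  1.9032 -0.1444  0.7308  2.4695]
t 15.55 tcp [ 0.5415 -0.1595  0.2476] yaw 0.5694229482893746 F [ 1.4662  8.3371 12.6486] w 0.5085224810193992 g 55.01972054131329
shift [ 0.0012 -0.0009  0.0001] roll -0.03557705171062542
```

```bash
python3 -m inch '0 0 -.004 0 .03;0 0 -.009 0 .03;0 0 -.014 0 .03;0 0 -.018 0 .03;0 0 -.018 0 .03'
```

```text
clock: 16.05
position: [0.5402, -0.1614, 0.2647]
ee_rot: [0.874, -3.017, -0.0]
force: [0.7, 1.5, -0.0]
width: 0.507
gripper_force: 55.0
```

The force is nil, so the cap has come free. Raising to about 60 mm above its seat.

```bash
python3 -m inch '0 0 -.01 0 .03;0 0 -.022 0 .03;0 0 -.036 0 .03;0 0 -.05 0 .03;0 0 -.05 0 .03'; python3 -m inch '0 0 0 0 .03;0 0 0 0 .03;0 0 0 0 .03;0 0 0 0 .03;0 0 0 0 .03';python3 - <<'E'
from h import *
P={}
for c in("scene","top"):
    arm.get_image(c)
    for q in("cap","pill_bottle","lid_tab"):
        for r in arm.place_of(c,q)[:1]:P[c,q]=r["point"];print(c,q,r)
for q in("cap","pill_bottle","lid_tab"):
    if ("scene",q) in P and ("top",q) in P: print(q,tri(P["scene",q],P["top",q]))
rel([.541,-.161,.3145],.605)
img=arm.get_image("scene");cv2.imwrite("pics/crop9.png",cv2.resize(img[60:250,270:470,::-1],None,fx=3,fy=3,interpolation=cv2.INTER_CUBIC))
E
```

```text
clock: 16.55
position: [0.541, -0.162, 0.317]
ee_rot: [-0.873, 3.015, -0.003]
force: [0.4, 0.2, -0.8]
width: 0.509
gripper_force: 55.0
clock: 17.05
position: [0.5404, -0.1613, 0.3142]
ee_rot: [0.874, -3.017, -0.0]
force: [0.1, -0.9, 0.1]
width: 0.505
gripper_force: 55.0
scene cap {'point': [152.2, 404.0], 'conf': 0.8}
scene pill_bottle {'point': [218.4, 392.0], 'conf': 0.91}
scene lid_tab {'point': [66.0, 339.4], 'conf': 0.76}
top cap {'point': [236.0, 396.9], 'conf': 0.55}
top lid_tab {'point': [127.7, 394.5], 'conf': 0.79}
cap (array([ 0.5421, -0.1696,  0.135 ]), np.float64(0.005868230181003177))
lid_tab (array([ 0.7156, -0.1446,  0.2615]), np.float64(0.0012680058875217397))
t 17.45 tcp [ 0.5405 -0.1613  0.3145] yaw 0.5641973715544385 F [-0.6926 -0.0459 -0.2787] w 0.5056503592986578 g 54.99629280064255
shift [-0.0006 -0.      0.    ] roll -0.040802628445561484
```

View pics/crop9.png

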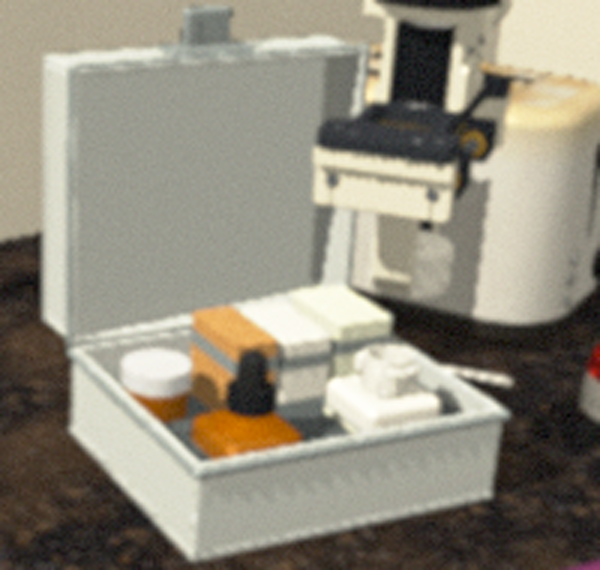

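The crop shows the cap between the fingers (435,260), the bare neck on the standing bottle (390,370), the dropper in its well, and the lid upright with its tab at (207,25). Handing in.

```bash
python3 -c "
from cell import arm
print(arm.sign_off())"
```

```text
the job is handed in; nothing more can be done
None
```

I handed the job in at about 17.5 s, with the lid upright at about 1.6 rad and let go, the cap held about 60 mm above its seat, and both bottles standing in their wells; the sign-off gave no verdict.

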